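# Drive the lens cell out of the press-out stand

### The job

Take the ejector rod with the blue handle out of its white holder, push it gently down through the bore of the brass guide disc until the black lens cell is driven out of its seat and lies on the pad in the pocket below, then draw the rod out and stand it fully back in its holder. Feel for the bore and never press hard: 35 N on the rod would harm the lens or the bore. Leave the brown dropper bottle, the petri dish and the flask where they stand.

Things in the scene. Friction and masses are not known exactly. Their poses are not given: they have to be found in the camera images.
- stand: Aluminium press-out stand, 72x72 mm, 64 mm high with its brass disc, fixed to the worktop. Origin: centre of its underside, z up; the open window to the catch pocket is on its -x side. The lens cell sits in a 25 mm seat bore on the stand's centre line, under the brass disc, resting on three sprung steel balls.
- stand_top (a point): Point on the stand's centre line, 64 mm above its origin, level with the top face of the brass guide disc (48 mm across, 10 mm thick). Vertical bore in the disc's middle: 12 mm diameter, mouth chamfered 0.6 mm. The disc is eccentric: the bore's axis is 4.5 mm off this point, in a horizontal direction that differs at every start and is not measured. The disc is clamped, it cannot turn.
- drive_depth (a point): Point on the stand's centre line, 34 mm above its origin. The seated cell's top is at 54 mm; it yields to 5 to 14 N, rubs past the balls as it is pushed down and drops free when its top is at 38 to 40 mm; lying on the rubber pad (14 mm above the origin) its top is at 31 mm. So a rod tip at this height has driven it out and does not yet press it on the pad.
- cell: Black round lens cell, 24 mm in diameter, tapered to 21 mm at its foot, 17 mm high with the greenish domed lens on its top, 60 g. Origin: centre of its underside, z up. Seated at the start with the origin 37 mm above the stand's origin, hidden under the brass disc.
- rod: Ejector rod, 80 g, 103 mm long: steel shaft 10 mm in diameter, 52 mm long; steel collar 24 mm in diameter, 5 mm thick; square blue handle 16x16 mm, 46 mm long (57 to 103 mm above the tip), sides square to the rod's x and y. Origin: centre of the shaft's lower end (the tip); z runs up to the handle. It starts upright in the holder, the collar resting on the holder's top.
- rod_grip (a point): Middle of the rod's blue handle, 82 mm above the rod's tip, on its axis.
- holder: White rod holder, 56x56 mm on a 64x64 mm black foot, 58 mm high, fixed to the worktop. Origin: centre of its underside, z up. In the middle of its top is a vertical hole of 14 mm diameter, 52 mm deep, mouth chamfered by 2 mm. With the rod fully home the rod's tip is 6 mm above the holder's origin.
- dropper: Brown dropper bottle with a red rubber teat, 36 mm in diameter, 104 mm high; origin at the centre of its underside. To be left alone.
- petri: Petri dish with a pink medium, 62 mm in diameter, 16 mm high; origin at the centre of its underside. To be left alone.
- flask: Clear conical flask, 77 mm in diameter, 125 mm high; origin at the centre of its underside. To be left alone.

How it is judged:
By the outcome, as a careful person would: the job done as asked, in the order asked, and still so for the second after the job is handed in, with the robot touching nothing.
It also fails if it takes over 72 s, if anything falls off the work surface, if the arm or the gripper's body presses on something with over 40 N, if the wrist force passes 120 N, or if a joint passes its speed limit or range.

### The arm

A 6-joint arm with a two-finger parallel gripper is mounted at the origin on a cart in front of the work surface, level with it; the furniture and walls round the work are solid. World frame = base frame: x ahead of the robot, y to its left, z up, the work surface at z = 0. Lengths are in m, angles in rad, forces in N, time in s.
With the tool pointing down it reaches from about 0.35 to 0.775 m from the base axis. Payload 7.3 kg.
Tool frame: the origin (TCP) lies midway between the tips of the shut fingers; the grasp point (between the pads) lies 19 mm behind it (grasp_offset is the distance from the TCP to the grasp point, in m); z points along the fingers, y is the line along which they close (so a half turn about z gives the same grasp; the last joint's range is limited). The gripper opens to 92 mm and grips with 3 to 60 N. Pads are 19 mm wide; open, the fingers measure 130 mm over their backs; the gripper's body (75 mm by 190 mm) begins 47 mm behind the grasp point.
Start: joints at [1.115, 0.342, 1.524, -0, 1.275, -0.146], TCP at [0.16, 0.5, 0.227] pointing down, gripper open.
Joint ranges: [-2.53, 2.53], [-0.77, 2.02], [0.04, 2.7], [-1, 4.14], [0.28, 2.66], [-3.11, 3.11]. Speed limits (rad/s): [2.57, 2.57, 3.14, 3.14, 3.14, 3.14].

### API

Orientations are given as a 3x3 rotation matrix whose columns are the frame's x, y, z axes.
In Python, from plant import * gives the robot as it stands.
- The arm moves only by the tool step_arm, never from a script. Its argument "increments" is one flat list of numbers, 4 for each row, row after row: the shift along the world's x, y, z in cm, then the turn about the world's z in degrees. A call has 1 to 8 rows; each row shifts and turns the commanded pose from where the row before left it; what a row does not reach is not made up. A row lasts 1/12 s, in which the tool goes at most 41.7 mm and 7.16 degrees, less where a joint would pass 70% of its speed; a pose out of reach is approached as far as the arm can. A call is refused whole if a number of a shift passes 4.17 or a number of a turn 7.16, either way. A call with a gripper value outside its range is refused whole. "fingers" is the opening in per cent of the stroke, from 0 (shut) to 100 (fully open), set as the call begins (left out, the last holds). The fingers move at their own pace and stop on an object; "squeeze" is the grip in N (left out, the last holds). Time passes only in rows, so rows that do not move let the fingers close. It gives the time, the measured TCP pose, the force, the opening and the grip force at its end, in the units of the state.
- get_state(): the state, without advancing time (a new reading comes with each control period).
- snapshot(name): name is "scene" or "top" or "wrist"; returns a dict with "frame" (384x512x3 uint8, red, green, blue), "intrinsics" (3x3 intrinsics, pixels), "cam_to_world" (4x4, takes a point from camera to world coordinates). Camera axes: x right, y up, looking along -z (the intrinsics and any distortion apply to the point x, -y, -z); pixel columns grow to the right and rows downward; lengths in m; the calibration is good to about 2 mm. A picture is of the moment at which its call begins. There is no depth.
- close_job(): hands the job in; it is judged then, once.
The state is a dict: "clock": time; "qpos": joint angles; "joint_vel": joint speeds; "joint_torque": joint torques, N m; "ee_pos": TCP position; "eef_rot": TCP orientation; "force": force on the tool from outside, world axes, zero at the start; "moment": the same for the moment, N m; "grip_width": opening from 0.0 (shut) to 1.0 (fully open); "finger_force": force on a finger pad.
Only numpy, scipy, OpenCV 4.12 (cv2) and the standard library are available. Lean on these libraries where they do the work, as an engineer would, in place of code of your own. Each camera call takes 0.05 s, during which the arm holds its last target. There are 200 camera calls.

## Working session

There is one attempt and no reset: what is moved stays moved. The work goes in short steps, Python scripts to look and compute and a tool call to move; the robot and the scene stay as the last step left them, time stands still between calls to the robot, and variables do not carry over. Pictures are saved under pics/ and viewed, at most 10 in all, crops included, and the job is handed in when it is done.

Besides the shell and the picture viewer there is one more tool, called after "Emit:" as name(argument=value, ...), one argument or row to a line, values as JSON. step_arm: Moves the arm, as the interface text tells. Its arguments: {"type":"object","properties":{"increments":{"type":"array"},"fingers":{"type":"number"},"squeeze":{"type":"number"}},"required":["increments"]}

```bash
mkdir -p pics; ls; cat > h.py <<'E'
from plant import *
import numpy as np, cv2
def snap(n,f=None):
    s=snapshot(n)
    if f: cv2.imwrite('pics/'+f,s['frame'][:,:,::-1])
    return s
def ray(s,u,v):
    K=np.array(s['intrinsics']);T=np.array(s['cam_to_world'])
    d=np.linalg.inv(K)@[u,v,1];d=T[:3,:3]@[d[0],-d[1],-d[2]]
    return T[:3,3],d
def onz(s,u,v,z):
    o,d=ray(s,u,v);return o+d*(z-o[2])/d[2]
def proj(s,p):
    K=np.array(s['intrinsics']);T=np.array(s['cam_to_world'])
    c=T[:3,:3].T@(np.array(p)-T[:3,3]);q=K@[c[0],-c[1],-c[2]];return q[:2]/q[2]
E
python3 - <<'E'
from h import *
import pickle
a={n:snap(n) for n in('scene','top')}
pickle.dump(a,open('a.pkl','wb'))
cv2.imwrite('pics/1.png',a['scene']['frame'][:,:,::-1]);cv2.imwrite('pics/2.png',a['top']['frame'][:,:,::-1])
st=get_state();print(st)
for n in a:print(n,a[n]['cam_to_world'],a[n]['intrinsics'],[k for k in a[n]])
E
```

```text
pics
{'clock': 0.1, 'qpos': array([ 1.11500438e+00,  3.42654078e-01,  1.52489889e+00, -2.78591732e-05,
        1.27539303e+00, -1.45999553e-01]), 'joint_vel': array([-1.97932104e-03, -2.51466002e-03, -2.95877672e-03,  6.80135780e-04,
       -7.95509384e-04, -2.87242597e-05]), 'joint_torque': array([ 1.11051944e-03, -4.32009637e+01, -2.44688863e+01,  7.19039189e-02,
        5.26019605e-02, -3.22582639e-05]), 'ee_pos': array([0.15988216, 0.49969324, 0.22612181]), 'eef_rot': array([[-9.52399312e-01,  3.04852789e-01, -5.71772947e-04],
       [ 3.04853278e-01,  9.52398537e-01, -1.22691301e-03],
       [ 1.70527867e-04, -1.34281796e-03, -9.99999084e-01]]), 'force': array([-0.57510168, -0.14055511, -0.39021251]), 'moment': array([-0.00838421, -0.00233587, -0.01961693]), 'finger_force': 0.0, 'grip_width': 1.0006936415081367}
scene [[-0.83048832  0.42769648 -0.35688215  0.23537584]
 [-0.55702649 -0.64139697  0.52757124  0.38075618]
 [-0.00326277  0.63693457  0.77091096  0.71940603]
 [ 0.          0.          0.          1.        ]] [[383.23530339   0.         254.68963995]
 [  0.         383.23530339 189.76883258]
 [  0.           0.           1.        ]] ['frame', 'intrinsics', 'cam_to_world']
top [[-0.00596942  0.9970549  -0.07645839  0.46768365]
 [-0.99983779 -0.00465178  0.01739999 -0.04809006]
 [ 0.01699308  0.07654985  0.99692094  1.00859751]
 [ 0.          0.          0.          1.        ]] [[426.54770199   0.         249.28977071]
 [  0.         426.54770199 182.78874556]
 [  0.           0.           1.        ]] ['frame', 'intrinsics', 'cam_to_world']
```

View pics/1.png

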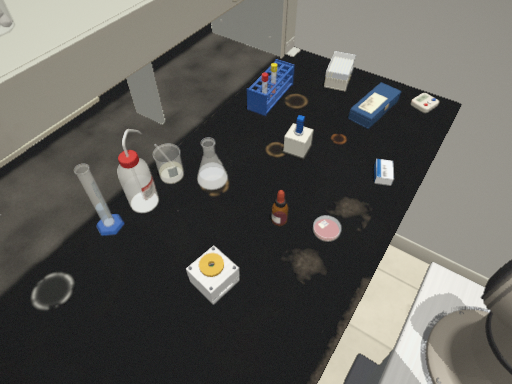

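View pics/2.png

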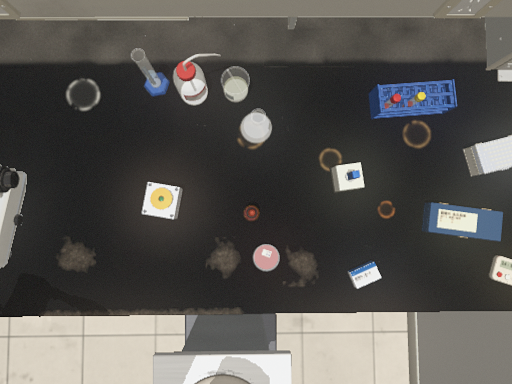

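The scene view shows the stand at (213,273) and the holder with the blue rod at (298,140). In the top view they are at (162,200) and (348,177). Next I'll get their positions.

```bash
python3 - <<'E'
from h import *
import pickle
a=pickle.load(open('a.pkl','rb'))
def blob(m,near):
    n,l,s,c=cv2.connectedComponentsWithStats(m.astype(np.uint8))
    i=min([i for i in range(1,n) if s[i,4]>15],key=lambda i:np.hypot(*(c[i]-near)))
    return (l==i),c[i],s[i]
N={'top':dict(stand=(162,200),holder=(345,178),blue=(352,175),dropper=(251,213),petri=(266,257)),'scene':dict(stand=(213,273),holder=(298,142),blue=(300,125))}
for n,s in a.items():
    f=s['frame'].astype(int);hsv=cv2.cvtColor(s['frame'],cv2.COLOR_RGB2HSV).astype(int)
    H,S,V=hsv[...,0],hsv[...,1],hsv[...,2]
    m,c,st=blob((H>15)&(H<30)&(S>120)&(V>120),N[n]['stand']);
    cnt=max(cv2.findContours(m.astype(np.uint8),0,1)[0],key=len);e=cv2.fitEllipse(cnt)
    print(n,'disc',e,onz(s,*e[0],.064))
    m,c,st=blob((H>100)&(H<125)&(S>120)&(V>60),N[n]['blue']);r=cv2.minAreaRect(np.argwhere(m)[:,::-1].astype(np.float32))
    print('blue',c,st,r)
    for k in('stand','holder'):
        m,c,st=blob((S<60)&(V>130),N[n][k]);cnt=max(cv2.findContours(m.astype(np.uint8),0,1)[0],key=len);r=cv2.minAreaRect(cnt)
        print(k,c,st,r)
        for p in cv2.boxPoints(r):print(p,onz(s,*p,.058)[:2])
    if n=='top':
        big=cv2.resize(s['frame'][150:250,130:210],None,fx=7,fy=6,interpolation=2)
        b2=cv2.resize(s['frame'][150:210,320:380],None,fx=6,fy=6,interpolation=2)
        # holder brightness classes
        print(np.round(V[160:195,330:368:2][::2]))
E
```

```text
scene disc ((211.0994873046875, 264.6343994140625), (21.769908905029297, 23.61713409423828), 71.22956085205078) [0.5047198  0.13255961 0.064     ]
blue [299.81451613 123.06451613] [296 115   9  18 124] ((300.0, 123.5), (17.0, 8.0), 90.0)
stand [213.67066767 276.71567892] [ 186  245   53   59 1333] ((213.25003051757812, 272.7500305175781), (45.25482940673828, 43.13351058959961), 45.0)
[182.00003 272.00003] [0.54358324 0.17343389]
[212.50003 241.50003] [0.53697627 0.08757738]
[244.50003 273.50003] [0.44289957 0.10992036]
[214.00003 304.00003] [0.45407873 0.18982492]
holder [297.39485628 140.45688351] [284 123  29  34 661] ((297.29998779296875, 139.60000610351562), (26.879358291625977, 29.4091796875), 18.434946060180664)
[279.9 149.3] [ 0.56183216 -0.21306614]
[289.19998 121.40001] [ 0.59586052 -0.31543112]
[314.69998 129.90001] [ 0.52443231 -0.32304959]
[305.4 157.8] [ 0.49568728 -0.22223801]
top disc ((160.76708984375, 198.2972412109375), (19.339759826660156, 20.118162155151367), 82.70867919921875) [0.50670749 0.13105819 0.064     ]
blue [354.875      174.02083333] [351 171   8   8  4
[... 1488 characters left out ...]
 238 188  94  81  85 140 182 228 241 236  49
   61]
 [ 52  77 133 129 196 239 238 239 225 169 206 212 238 240 238 238 237  49
   56]
 [ 53  68 133 129 173 239 237 238 238 239 233 239 239 238 238 238 243  45
   56]
 [ 55  60 133 130 150 241 238 238 238 238 238 238 238 238 237 238 240 142
   59]
 [ 54  57 112 130 144 242 237 238 238 239 239 239 239 240 241 243 248 156
   59]
 [ 53  53  99 130 129 245 240 241 243 243 229 214 182 176 136  82  53  53
   56]
 [ 51  54  89 134 134 187 160 136 110  72  68  58  57  59  62  58  57  58
   56]
 [ 51  49  70  71  59  58  54  57  57  57  56  58  58  59  61  60  59  58
   56]
 [ 53  55  51  56  54  56  56  57  56  62  58  59  55  56  56  60  58  59
   58]]
```

Emit:
step_arm(
  increments=[2.2,-3.0,0.2,1.05,2.2,-3.0,0.2,1.05,2.2,-3.0,0.2,1.05,2.2,-3.0,0.2,1.05,2.2,-3.0,0.2,1.05,2.2,-3.0,0.2,1.05,2.2,-3.0,0.2,1.05,2.2,-3.0,0.2,1.05],
  fingers=60,
)

```text
clock: 0.77
ee_pos: [0.3365, 0.2584, 0.2427]
eef_rot: [[-0.987, 0.161, -0.0], [0.161, 0.987, -0.0], [0.0, -0.0, -1.0]]
force: [0.8, 1.3, 0.1]
grip_width: 0.606
finger_force: 0.0
```

Emit:
step_arm(
  increments=[2.2,-3.0,0,1.05,2.2,-3.0,0,1.05,2.2,-3.0,0,1.05,2.2,-3.0,0,1.05,2.2,-3.0,0,1.05,1.0,-3.4,0,1.05,1.0,-3.4,0,1.05,1.0,-3.4,0,1.05],
)

```text
clock: 1.43
ee_pos: [0.4761, 0.0063, 0.2423]
eef_rot: [[-1.0, 0.016, -0.001], [0.016, 1.0, 0.0], [0.001, 0.0, -1.0]]
force: [1.5, 0.0, 0.5]
grip_width: 0.601
finger_force: 0.0
```

Emit:
step_arm(
  increments=[0.8,-3.4,0,1.05,0.8,-3.4,0,1.05,0.8,-3.4,0,1.05,0.8,-3.4,0,1.05,0.8,-3.4,0,1.05,0.8,-3.4,0,1.05,0.8,-3.4,0,1.05,0,0,0,0],
)

```text
clock: 2.1
ee_pos: [0.5323, -0.2357, 0.2415]
eef_rot: [[-0.994, -0.108, -0.001], [-0.108, 0.994, -0.002], [0.001, -0.002, -1.0]]
force: [-1.4, 1.4, -0.1]
grip_width: 0.603
finger_force: 0.0
```

```bash
python3 - <<'E'
from h import *
import pickle
s=snap('wrist','3.png');pickle.dump(s,open('w1.pkl','wb'))
st=get_state();print(st['ee_pos'],st['eef_rot'].round(3),st['force'],st['qpos'])
print(s['cam_to_world'],s['intrinsics'])
a=pickle.load(open('a.pkl','rb'))
print(onz(a['scene'],299.8,123.1,.086),onz(a['top'],354.9,174,.105))
E
```

```text
[ 0.53184015 -0.23278119  0.24143624] [[-0.994 -0.108 -0.001]
 [-0.108  0.994  0.   ]
 [ 0.001  0.001 -1.   ]] [0.10170934 0.60915356 0.39091773] [-5.44360931e-01  4.35650905e-01  1.33876895e+00 -3.52290596e-04
  1.36859758e+00 -2.22299286e+00]
[[-0.10791395 -0.95858608 -0.26356652  0.46023929]
 [ 0.9941595  -0.10437613 -0.02743207 -0.24138351]
 [-0.00121406 -0.26498746  0.96425109  0.39942082]
 [ 0.          0.          0.          1.        ]] [[334.6699593    0.         258.63988727]
 [  0.         334.6699593  194.76039374]
 [  0.           0.           1.        ]]
[ 0.55522767 -0.29506225  0.086     ] [ 0.55477089 -0.2897292   0.105     ]
```

View pics/3.png

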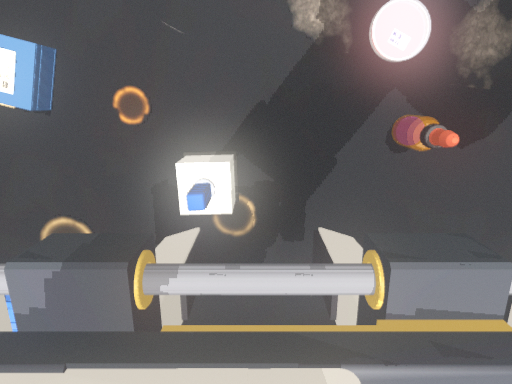

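The wrist view shows the holder at about (207,184), with the blue handle around (199,197). The fingers are at the bottom of the picture.

```bash
python3 - <<'E'
from h import *
import pickle
s=pickle.load(open('w1.pkl','rb'))
hsv=cv2.cvtColor(s['frame'],cv2.COLOR_RGB2HSV).astype(int);H,S,V=hsv[...,0],hsv[...,1],hsv[...,2]
w=np.zeros(V.shape,bool);w[145:222,170:245]=1
m=(H>105)&(H<130)&(S>100)&w
for lo in(0,):
    print('blue',m.sum());P=np.argwhere(m)[:,::-1];print(P.min(0),P.max(0))
    print(V[184:212,184:214:2]*m[184:212,184:214:2])
mw=(V>120)&w
cnt=max(cv2.findContours(mw.astype(np.uint8),0,1)[0],key=cv2.contourArea);h=cv2.convexHull(cnt);q=cv2.approxPolyDP(h,3,True)[:,0]
for p in q:print(p,onz(s,*p,.058)[:2])
E
```

```text
blue 249
[187 194] [204 209]
[[  0   0   0   0   0   0   0   0   0   0   0   0   0   0   0]
 [  0   0   0   0   0   0   0   0   0   0   0   0   0   0   0]
 [  0   0   0   0   0   0   0   0   0   0   0   0   0   0   0]
 [  0   0   0   0   0   0   0   0   0   0   0   0   0   0   0]
 [  0   0   0   0   0   0   0   0   0   0   0   0   0   0   0]
 [  0   0   0   0   0   0   0   0   0   0   0   0   0   0   0]
 [  0   0   0   0   0   0   0   0   0   0   0   0   0   0   0]
 [  0   0   0   0   0   0   0   0   0   0   0   0   0   0   0]
 [  0   0   0   0   0   0   0   0   0   0   0   0   0   0   0]
 [  0   0   0   0   0   0   0   0   0   0   0   0   0   0   0]
 [  0   0   0 227 231 234 238 239 242   0   0   0   0   0   0]
 [  0   0 244 248 249 252 254 255 255 245   0   0   0   0   0]
 [  0   0 255 255 255 255 255 255 255 247   0   0   0   0   0]
 [  0   0 255 255 255 255 255 255 255 249   0   0   0   0   0]
 [  0   0 255 255 255 255 255 255 255 249   0   0   0   0   0]
 [  0   0 255 255 255 255 255 255 255 251   0   0   0   0   0]
 [  0   0 255 255 255 255 255 255 255 252   0   0   0   0   0]

[... 353 characters left out ...]
255   0   0   0   0   0]
 [  0   0 247 255 255 255 255 255 255 255 226   0   0   0   0]
 [  0   0   0 255 255 255 255 255 255 255 223   0   0   0   0]
 [  0   0   0 254 252 251 251 250 248 255   0   0   0   0   0]
 [  0   0   0   0   0   0   0   0   0   0   0   0   0   0   0]
 [  0   0   0   0   0   0   0   0   0   0   0   0   0   0   0]]
[234 152] [ 0.51122367 -0.26160098]
[244 169] [ 0.52768546 -0.2497373 ]
[244 208] [ 0.56985916 -0.24565346]
[229 221] [ 0.58628825 -0.26035942]
[196 221] [ 0.59015583 -0.2958446 ]
[180 215] [ 0.5851811  -0.31336758]
[170 188] [ 0.55632522 -0.32521227]
[170 165] [ 0.53177614 -0.32614642]
[185 147] [ 0.51153517 -0.31166329]
[215 145] [ 0.50620839 -0.28143647]
```

```bash
python3 - <<'E'
from h import *
import pickle
s=pickle.load(open('w1.pkl','rb'))
hsv=cv2.cvtColor(s['frame'],cv2.COLOR_RGB2HSV).astype(int);H,S,V=hsv[...,0],hsv[...,1],hsv[...,2]
m=(H>105)&(H<130)&(S>100)&(V>220);m[:145]=0;m[222:]=0;m[:,:170]=0;m[:,245:]=0
P=np.argwhere(m)[:,::-1]
W=np.array([onz(s,*p,.109)[:2] for p in P]);r=cv2.minAreaRect((W*1000).astype(np.float32));print(W.mean(0),r)
# white top face holder
mw=((V>235)&(S<40));mw[:140]=0;mw[222:]=0;mw[:,:165]=0;mw[:,250:]=0
W=np.array([onz(s,*p,.058)[:2] for p in np.argwhere(mw)[:,::-1]]);r=cv2.minAreaRect((W*1000).astype(np.float32));print(r)
for p in np.argwhere(mw)[:,::-1][:1]:pass
c=mw[145:222:3,168:248:2].astype(int)
for x in c:print(''.join('.#'[i] for i in x))
st=get_state();print(st['ee_pos'])
E
```

```text
[ 0.5522389  -0.28932832] ((552.1414184570312, -289.2442321777344), (14.160314559936523, 14.922203063964844), 6.217766284942627)
((550.7877197265625, -289.6968994140625), (60.058837890625, 56.912349700927734), 7.62007474899292)
........................................
........................................
........................................
........................................
........................................
.................#.#....................
....###########################.........
....###########################.........
....###########################.........
....############################........
....############################........
.....###########################........
.....################.##########........
.....########.........##########........
.....#######..........#.########........
.....######...........##########........
.....#####............#.########........
......###.............##########........
......####............##########........
......####...........###########........
......####..........############........
......####.........#############........
......##########################........
.......####.............................
........................................
........................................
[ 0.53184015 -0.23278119  0.24143624]
```

Emit:
step_arm(
  increments=[1.05,-2.8,-2,0,1.05,-2.8,-2.5,0,0,0,-2.5,0,0,0,-2.5,0,0,0,-2.5,0,0,0,-2.5,0,0,0,-1.5,0,0,0,-1,0],
)

```text
clock: 2.82
ee_pos: [0.552, -0.284, 0.0704]
eef_rot: [[-0.994, -0.112, -0.003], [-0.112, 0.994, 0.003], [0.003, 0.003, -1.0]]
force: [0.0, 0.3, -0.3]
grip_width: 0.597
finger_force: 0.0
```

Emit:
step_arm(
  increments=[0,0,-0.2,0,0,0,0,0],
)

```text
clock: 2.98
ee_pos: [0.553, -0.2852, 0.0706]
eef_rot: [[-0.994, -0.112, -0.001], [-0.112, 0.994, 0.001], [0.001, 0.001, -1.0]]
force: [-0.0, -1.4, 0.0]
grip_width: 0.598
finger_force: 0.0
```

Emit:
step_arm(
  increments=[0,-0.2,-0.1,0,0,-0.2,0,0,0,0,0,0],
)

```text
clock: 3.23
ee_pos: [0.5536, -0.2907, 0.071]
eef_rot: [[-0.994, -0.111, 0.002], [-0.111, 0.994, -0.001], [-0.002, -0.002, -1.0]]
force: [-0.5, 0.1, -0.3]
grip_width: 0.6
finger_force: 0.0
```

Emit:
step_arm(
  increments=[0,0,0,0,0,0,0,0,0,0,0,0,0,0,0,0,0,0,0,0,0,0,0,0,0,0,0,0,0,0,0,0],
  fingers=0,
  squeeze=12,
)

```text
clock: 3.9
ee_pos: [0.553, -0.29, 0.0697]
eef_rot: [[-0.994, -0.112, -0.0], [-0.112, 0.994, -0.0], [0.0, -0.0, -1.0]]
force: [-0.0, -0.5, 0.2]
grip_width: 0.172
finger_force: 12.0
```

Emit:
step_arm(
  increments=[0,0,0,0,0,0,0,0,0,0,0.5,0,0,0,1,0,0,0,1.5,0,0,0,2,0,0,0,2.5,0,0,0,2.5,0],
  squeeze=35,
)

```text
clock: 4.57
ee_pos: [0.5528, -0.2896, 0.1713]
eef_rot: [[-0.994, -0.111, -0.0], [-0.111, 0.994, 0.001], [0.0, 0.001, -1.0]]
force: [1.0, -0.9, -0.4]
grip_width: 0.172
finger_force: 35.0
```

Emit:
step_arm(
  increments=[0,0,2.5,0,0,0.5,0.5,0,0,1.5,0,0,0,2.5,0,0,-0.1,3.2,0,0,-0.1,3.2,0,0,-0.1,3.2,0,0,-0.1,3.2,0,0],
)

```text
clock: 5.23
ee_pos: [0.5474, -0.1139, 0.198]
eef_rot: [[-0.994, -0.112, -0.003], [-0.112, 0.994, 0.002], [0.003, 0.002, -1.0]]
force: [0.8, 0.0, -0.4]
grip_width: 0.173
finger_force: 35.0
```

Emit:
step_arm(
  increments=[-0.1,3.2,0,0,-0.1,3.2,0,0,-0.1,3.2,0,0,-0.1,3.2,0,0,0,3.2,0,0,0,3.2,0,0,0,3,0,0,0,1.9,0,0],
)

```text
clock: 5.9
ee_pos: [0.5427, 0.1279, 0.1981]
eef_rot: [[-0.994, -0.114, -0.004], [-0.114, 0.994, 0.001], [0.003, 0.001, -1.0]]
force: [-0.2, 0.0, -1.0]
grip_width: 0.174
finger_force: 35.0
```

Emit:
step_arm(
  increments=[0,0,0,0,0,0,-1.5,0,0,0,-1.5,0,0,0,-1,0,0,0,0,0,0,0,0,0,0,0,0,0],
)

```text
clock: 6.48
ee_pos: [0.5452, 0.1239, 0.1601]
eef_rot: [[-0.994, -0.111, 0.0], [-0.111, 0.994, 0.0], [-0.0, 0.0, -1.0]]
force: [-0.6, 0.4, -0.2]
grip_width: 0.173
finger_force: 35.0
```

```bash
python3 - <<'E'
from h import *
import pickle
s=snap('wrist','4.png');pickle.dump(s,open('w2.pkl','wb'))
st=get_state();print(st['ee_pos'],st['force'],st['moment'],st['grip_width'],proj(s,[.505,.132,.064]))
E
```

```text
[0.54538763 0.12390507 0.16042594] [-0.05172455 -0.11956511 -0.82295876] [-0.01906133  0.03141012 -0.00177739] 0.17284875123983548 [272.54314179 148.14828415]
```

View pics/4.png

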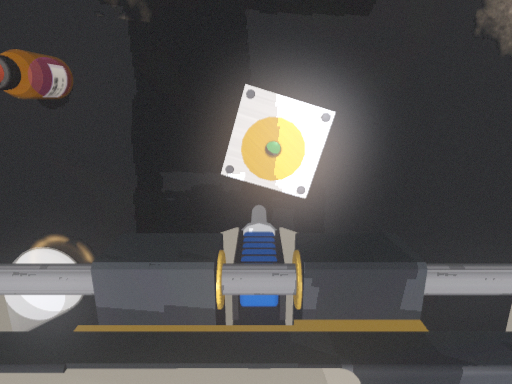

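The brass disc is at (273,148), with the bore and green lens at about (274,148). The held rod's tip shows at (259,210).

```bash
cat > bore.py <<'E'
from h import *
def bore(s,zt=.064,near=None):
    hsv=cv2.cvtColor(s['frame'],cv2.COLOR_RGB2HSV).astype(int);H,S,V=hsv[...,0],hsv[...,1],hsv[...,2]
    m=((H>14)&(H<32)&(S>110)&(V>90)).astype(np.uint8);m[235:]=0
    if near is not None:
        k=np.zeros_like(m);cv2.circle(k,tuple(int(x) for x in near),60,1,-1);m&=k
    c,hi=cv2.findContours(m,cv2.RETR_CCOMP,cv2.CHAIN_APPROX_NONE)
    i=max(range(len(c)),key=lambda i:cv2.contourArea(c[i]))
    e=cv2.fitEllipse(cv2.convexHull(c[i]));d=onz(s,*e[0],zt);print('disc',e,d)
    j=[j for j in range(len(c)) if hi[0][j][3]==i];j=max(j,key=lambda j:cv2.contourArea(c[j]))
    b=cv2.fitEllipse(c[j]);p=onz(s,*b[0],zt);print('bore',b,p,(p-d)[:2]*1000);return d,p
E
python3 - <<'E'
from bore import *
import pickle
s=pickle.load(open('w2.pkl','rb'))
bore(s,near=(273,148))
t=get_state()['ee_pos']
print('tip',proj(s,[t[0],t[1],t[2]-.0637]))
u,v=275,148
hsv=cv2.cvtColor(s['frame'],cv2.COLOR_RGB2HSV)
print(hsv[138:160,262:288:2,0]);print(hsv[138:160,262:288:2,1])
cv2.imwrite('pics/5.png',cv2.resize(s['frame'][105:235,210:340,::-1],None,fx=4.5,fy=4.5,interpolation=cv2.INTER_CUBIC))
E
```

```text
disc ((269.2940368652344, 149.42660522460938), (54.42219161987305, 61.59539794921875), 166.98638916015625) [0.50623583 0.12966792 0.064     ]Traceback (most recent call last):
  File "<stdin>", line 4, in <module>
  File "bore.py", line 11, in bore
    b=cv2.fitEllipse(c[j]);p=onz(s,*b[0],zt);print('bore',b,p,(p-d)[:2]*1000);return d,p
cv2.error: OpenCV(4.12.0) /io/opencv/modules/imgproc/src/shapedescr.cpp:361: error: (-201:Incorrect size of input array) There should be at least 5 points to fit the ellipse in function 'fitEllipseNoDirect'
```

```bash
python3 - <<'E'
from bore import *
import pickle
s=pickle.load(open('w2.pkl','rb'))
t=get_state()['ee_pos']
print('tip',proj(s,[t[0],t[1],t[2]-.0637]))
hsv=cv2.cvtColor(s['frame'],cv2.COLOR_RGB2HSV)
for k in range(3):print(hsv[138:160:1,262:290:2,k])
print(s['frame'][148,230:320:4])
cv2.imwrite('pics/5.png',cv2.resize(s['frame'][105:235,210:340,::-1],None,fx=4.5,fy=4.5,interpolation=cv2.INTER_CUBIC))
E
```

```text
tip [255.8001126  210.86864405]
[[20 21 21 20 20 20 21 20 27 29 28 28 28 29]
 [21 20 21 20 20 20 20 20 27 28 28 28 28 28]
 [21 21 20 20 20 20 20 20 27 28 29 28 28 28]
 [21 21 20 20 26 35 37 19 21 28 28 28 28 28]
 [20 21 20 25 50 55 57 50 20 27 28 28 28 28]
 [21 21 20 47 57 58 59 61 28 26 28 28 28 28]
 [21 21 21 55 57 57 58 60 53 21 28 27 28 28]
 [21 20 27 55 56 56 57 58 57 21 28 27 28 28]
 [21 20 35 55 56 58 56 56 56 24 27 28 28 28]
 [21 20 19 56 56 55 57 56 55 29 26 28 27 28]
 [20 20 12 55 56 56 55 56 55 29 25 28 28 28]
 [21 20 12 54 55 56 56 55 54 23 25 28 28 27]
 [21 20 12 36 55 56 55 55 55 20 25 28 28 27]
 [20 20 15 12 47 55 55 54 54 19 26 27 28 28]
 [21 20 17 12 20 51 55 55 42 19 26 27 27 28]
 [21 20 17 12 12 26 41 43 22 20 27 27 27 27]
 [20 20 19 17 11 11 13 19 18 24 27 27 27 28]
 [21 21 20 18 17 14 17 17 20 27 27 27 27 27]
 [21 21 21 19 18 17 18 19 24 27 28 27 27 27]
 [21 20 21 20 20 19 19 24 28 27 28 27 27 27]
 [21 21 21 21 21 21 20 26 28 27 27 27 27 27]
 [21 21 20 20 21 21 21 26 28 28 27 27 27 27]]
[[121 121 118 117 115 116 115 113 109 102 100 103  99  96]
 [123 119 118 118 
[... 2166 characters left out ...]
 [238 234 210 172 152 151 167 168 198 255 255 255 255 255]
 [237 238 227 189 172 166 178 187 225 255 255 255 255 255]
 [237 238 233 213 189 186 189 209 255 255 255 255 255 255]
 [236 238 236 230 221 204 215 255 255 255 255 255 255 255]
 [236 236 238 235 234 232 236 255 255 255 255 255 255 255]
 [236 236 239 238 235 239 240 255 255 255 255 255 255 255]]
[[239 236 235]
 [239 235 233]
 [238 235 233]
 [235 200 116]
 [234 197 114]
 [235 200 117]
 [237 200 118]
 [235 199 121]
 [241 204 126]
 [149 130 118]
 [161 206 155]
 [163 206 154]
 [169 210 160]
 [255 238 147]
 [255 247 152]
 [255 248 155]
 [255 245 156]
 [255 248 155]
 [255 246 159]
 [255 255 255]
 [255 255 255]
 [255 255 255]
 [255 255 255]]
```

View pics/5.png

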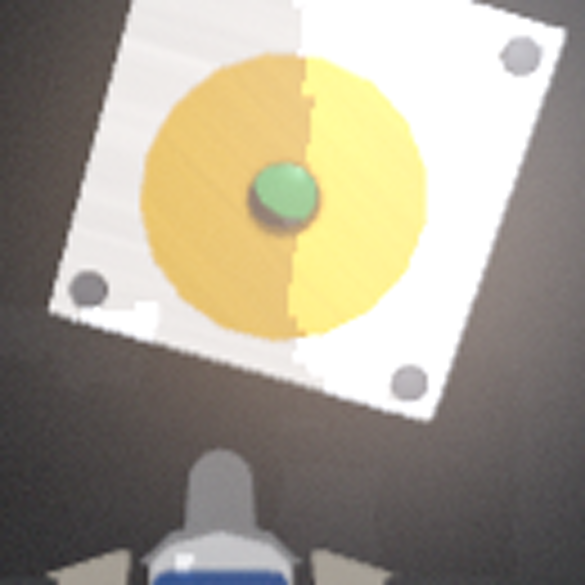

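The bore is in the middle of the disc, at about (273,148.5). The rod tip shows about 3 px right of where I predicted, so I'll use the relative offset.

```bash
python3 - <<'E'
from bore import *
import pickle
s=pickle.load(open('w2.pkl','rb'));st=get_state();t=st['ee_pos']
b=onz(s,273,148.5,.064);c=onz(s,270.5,147.5,.064)
# tip centre observed, at height of tip
o=onz(s,258.6,212,t[2]-.0637)
print(t,b,c,'tip obs',o,'delta raw',b-o,'calib',c-t)
# square of stand top corners from crop
W=[onz(s,210+x/4.5,105+y/4.5,.06)[:2] for x,y in((566,32),(48,311),(433,420))];print(W,(W[0]+W[1])/2)
E
```

```text
[0.54538763 0.12390507 0.16042594] [0.50522598 0.13237686 0.064     ] [0.50468491 0.13040148 0.064     ] tip obs [0.54599406 0.125931   0.09672594] delta raw [-0.04076808  0.00644586 -0.03272594] calib [-0.04070272  0.0064964  -0.09642594]
[array([0.47349113, 0.17598591]), array([0.53027511, 0.09418406]), array([0.54241639, 0.16398484])] [0.50188312 0.13508498]
```

Emit:
step_arm(
  increments=[-1.0,0.15,0,0,-1.5,0.25,0,0,-1.57,0.25,-0.5,0,0,0,-1.0,0,0,0,-1.1,0,0,0,0,0,0,0,0,0,0,0,0,0],
)

```text
clock: 7.2
ee_pos: [0.5052, 0.1304, 0.1342]
eef_rot: [[-0.994, -0.111, 0.001], [-0.111, 0.994, 0.0], [-0.001, 0.0, -1.0]]
force: [-0.9, -0.1, -0.6]
grip_width: 0.173
finger_force: 35.0
```

```bash
python3 - <<'E'
from h import *
import pickle
s=snap('wrist');pickle.dump(s,open('w3.pkl','wb'))
st=get_state();print(st['ee_pos'],st['force'],st['eef_rot'])
t=st['ee_pos'];print(proj(s,t-[0,0,.0637]),proj(s,[.5047,.1304,.064]))
cv2.imwrite('pics/6.png',cv2.resize(s['frame'][165:265,200:320,::-1],None,fx=6,fy=6,interpolation=cv2.INTER_CUBIC))
E
```

```text
[0.50516543 0.13044441 0.13432323] [ 0.46210232 -0.14507926 -0.92404684] [[-9.93791194e-01 -1.11253178e-01  1.33918385e-03]
 [-1.11253019e-01  9.93792095e-01  1.93208261e-04]
 [-1.35236535e-03  4.30204223e-05 -9.99999085e-01]]
[255.81876769 210.44268639] [255.89783406 206.92722824]
```

View pics/6.png

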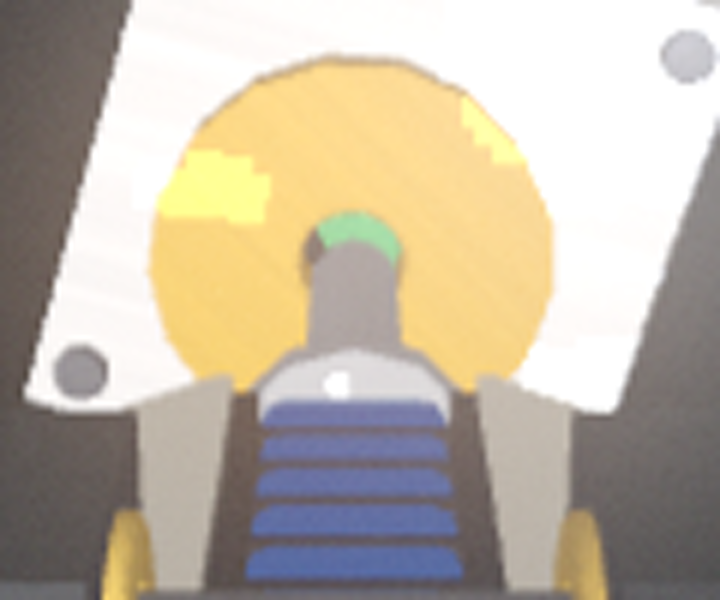

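Laterally the tip is centred on the bore. It sits about 0.8 mm too far toward +x. I'll correct that and feel down gently.

Emit:
step_arm(
  increments=[-0.08,0,-0.2,0,0,0,-0.2,0,0,0,-0.1,0,0,0,-0.1,0,0,0,0,0],
)

```text
clock: 7.67
ee_pos: [0.5035, 0.1305, 0.1276]
eef_rot: [[-0.994, -0.111, -0.0], [-0.111, 0.994, 0.0], [0.0, 0.0, -1.0]]
force: [-0.8, -0.1, -1.6]
grip_width: 0.171
finger_force: 35.0
```

Emit:
step_arm(
  increments=[0,0,-0.1,0,0,0,0,0],
)

```text
clock: 7.83
ee_pos: [0.5038, 0.1306, 0.1267]
eef_rot: [[-0.994, -0.111, 0.001], [-0.111, 0.994, 0.0], [-0.001, 0.0, -1.0]]
force: [0.1, 0.3, -2.0]
grip_width: 0.175
finger_force: 35.0
```

Emit:
step_arm(
  increments=[0,0,-0.1,0,0,0,0,0],
)

```text
clock: 8.0
ee_pos: [0.5038, 0.1305, 0.1258]
eef_rot: [[-0.994, -0.112, 0.001], [-0.112, 0.994, 0.0], [-0.001, 0.0, -1.0]]
force: [1.5, 0.1, -0.6]
grip_width: 0.169
finger_force: 35.0
```

Emit:
step_arm(
  increments=[0,0,-0.1,0,0,0,-0.1,0,0,0,0,0],
)

```text
clock: 8.25
ee_pos: [0.5039, 0.1305, 0.1237]
eef_rot: [[-0.994, -0.111, 0.001], [-0.111, 0.994, 0.0], [-0.001, 0.0, -1.0]]
force: [0.9, -0.9, -0.6]
grip_width: 0.171
finger_force: 35.0
```

Emit:
step_arm(
  increments=[0,0,-0.1,0,0,0,-0.1,0,0,0,0,0],
)

```text
clock: 8.5
ee_pos: [0.5039, 0.1305, 0.1217]
eef_rot: [[-0.994, -0.111, 0.001], [-0.111, 0.994, 0.0], [-0.001, 0.0, -1.0]]
force: [2.9, 0.6, -1.4]
grip_width: 0.17
finger_force: 35.0
```

Emit:
step_arm(
  increments=[0,0,-0.1,0,0,0,-0.1,0,0,0,0,0],
)

```text
clock: 8.75
ee_pos: [0.5039, 0.1305, 0.1197]
eef_rot: [[-0.994, -0.111, 0.001], [-0.111, 0.994, 0.0], [-0.001, -0.0, -1.0]]
force: [3.6, -0.2, -0.1]
grip_width: 0.172
finger_force: 35.0
```

In the bore. The +x side force says ease over by 0.5 mm, then push the cell.

Emit:
step_arm(
  increments=[0.05,0,-0.05,0,0,0,-0.1,0,0,0,0,0],
)

```text
clock: 9.0
ee_pos: [0.5041, 0.1305, 0.1181]
eef_rot: [[-0.994, -0.111, 0.0], [-0.111, 0.994, 0.0], [-0.0, 0.0, -1.0]]
force: [3.7, -0.7, -0.2]
grip_width: 0.169
finger_force: 35.0
```

Emit:
step_arm(
  increments=[0,0,-0.1,0,0,0,-0.1,0,0,0,0,0],
)

```text
clock: 9.25
ee_pos: [0.5041, 0.1305, 0.116]
eef_rot: [[-0.994, -0.111, 0.0], [-0.111, 0.994, 0.0], [-0.0, 0.0, -1.0]]
force: [4.0, -0.5, -0.7]
grip_width: 0.175
finger_force: 35.0
```

Emit:
step_arm(
  increments=[0,0,-0.1,0,0,0,-0.1,0,0,0,0,0],
)

```text
clock: 9.5
ee_pos: [0.5041, 0.1305, 0.1146]
eef_rot: [[-0.994, -0.112, 0.0], [-0.112, 0.994, 0.0], [-0.0, -0.0, -1.0]]
force: [1.8, -0.2, 4.4]
grip_width: 0.174
finger_force: 35.0
```

Emit:
step_arm(
  increments=[0.03,0,-0.1,0,0,0,-0.1,0,0,0,0,0],
)

```text
clock: 9.75
ee_pos: [0.5043, 0.1306, 0.1125]
eef_rot: [[-0.994, -0.111, 0.0], [-0.111, 0.994, 0.0], [-0.0, 0.0, -1.0]]
force: [1.3, 0.1, 4.1]
grip_width: 0.176
finger_force: 35.0
```

Emit:
step_arm(
  increments=[0,0,-0.1,0,0,0,-0.1,0,0,0,0,0],
)

```text
clock: 10.0
ee_pos: [0.5043, 0.1305, 0.1104]
eef_rot: [[-0.994, -0.112, 0.0], [-0.112, 0.994, -0.0], [-0.0, -0.0, -1.0]]
force: [1.6, -0.5, 3.1]
grip_width: 0.17
finger_force: 35.0
```

Emit:
step_arm(
  increments=[0,0,-0.1,0,0,0,-0.1,0,0,0,0,0],
)

```text
clock: 10.25
ee_pos: [0.5043, 0.1304, 0.1084]
eef_rot: [[-0.994, -0.111, 0.0], [-0.111, 0.994, -0.0], [-0.0, -0.0, -1.0]]
force: [2.9, -1.5, 3.7]
grip_width: 0.172
finger_force: 35.0
```

Emit:
step_arm(
  increments=[0.02,0,-0.1,0,0,0,-0.1,0,0,0,-0.1,0,0,0,0,0],
)

```text
clock: 10.58
ee_pos: [0.5044, 0.1306, 0.1052]
eef_rot: [[-0.994, -0.112, -0.0], [-0.112, 0.994, 0.0], [0.0, 0.0, -1.0]]
force: [2.4, -1.7, 2.8]
grip_width: 0.176
finger_force: 35.0
```

Emit:
step_arm(
  increments=[0,0,-0.1,0,0,0,-0.1,0,0,0,-0.1,0,0,0,0,0],
)

```text
clock: 10.92
ee_pos: [0.5043, 0.1305, 0.1017]
eef_rot: [[-0.994, -0.111, -0.001], [-0.111, 0.994, 0.0], [0.001, 0.0, -1.0]]
force: [2.5, 0.0, -0.6]
grip_width: 0.171
finger_force: 35.0
```

Emit:
step_arm(
  increments=[0,0,-0.1,0,0,0,-0.1,0,0,0,0,0],
)

```text
clock: 11.17
ee_pos: [0.5043, 0.1305, 0.0998]
eef_rot: [[-0.994, -0.111, -0.001], [-0.111, 0.994, 0.0], [0.001, 0.0, -1.0]]
force: [1.9, 0.1, -1.1]
grip_width: 0.173
finger_force: 35.0
```

Emit:
step_arm(
  increments=[0,0,-0.1,0,0,0,-0.1,0,0,0,0,0],
)

```text
clock: 11.42
ee_pos: [0.5043, 0.1305, 0.098]
eef_rot: [[-0.994, -0.111, -0.001], [-0.111, 0.994, 0.0], [0.001, 0.0, -1.0]]
force: [2.9, 0.8, -0.9]
grip_width: 0.169
finger_force: 35.0
```

```bash
python3 - <<'E'
from h import *
for i in range(3):
    s=snap('scene');st=get_state();print(st['ee_pos'],st['force'])
print(st['moment'])
E
```

```text
[0.50432037 0.13053225 0.09796946] [ 2.28594472 -0.15856302 -1.71882212]
[0.50430895 0.13051305 0.09798821] [ 1.95138742 -0.89753696 -1.35127892]
[0.50433408 0.13053128 0.09800017] [ 2.31779335 -0.7775681  -1.62786159]
[-0.02076785 -0.4192644  -0.00399974]
```

The cell gave at 3–4 N, and the load vanished at a tip height of about 39 mm. Now I'll draw the rod out.

Emit:
step_arm(
  increments=[0,0,0.3,0,0,0,0.8,0,0,0,1,0,0,0,1,0,0,0,1,0,0,0,1,0,0,0,1.5,0,0,0,2,0],
)

```text
clock: 12.23
ee_pos: [0.5034, 0.1305, 0.1848]
eef_rot: [[-0.994, -0.112, -0.003], [-0.112, 0.994, -0.0], [0.003, 0.0, -1.0]]
force: [0.4, -0.8, -0.2]
grip_width: 0.172
finger_force: 35.0
```

Emit:
step_arm(
  increments=[4,0,1.2,0,1,-1.0,0,0,0,-1.0,0,0,0,0,0,0,0,0,0,0,0,0,0,0],
)

```text
clock: 12.73
ee_pos: [0.5533, 0.1106, 0.1959]
eef_rot: [[-0.994, -0.111, -0.002], [-0.111, 0.994, 0.0], [0.002, 0.001, -1.0]]
force: [1.0, 0.3, -2.3]
grip_width: 0.173
finger_force: 35.0
```

```bash
python3 - <<'E'
from h import *
import pickle
a=snap('wrist');b=snap('scene');pickle.dump((a,b),open('w4.pkl','wb'))
st=get_state();t=st['ee_pos'];print(t,st['force'],proj(a,t-[0,0,.0637]),proj(a,t-[0,0,.0]))
A=cv2.resize(a['frame'][70:270,150:370],None,fx=2.5,fy=2.5,interpolation=2)
B=cv2.resize(b['frame'][230:310,170:255],None,fx=2.9,fy=500/80,interpolation=2)
cv2.imwrite('pics/7.png',np.hstack([A,B])[:,:,::-1])
E
```

```text
[0.5536518  0.11088028 0.19609234] [ 0.10021395 -0.14054946 -1.77113676] [256.06901955 211.19354919] [255.27633761 249.93803303]
```

View pics/7.png

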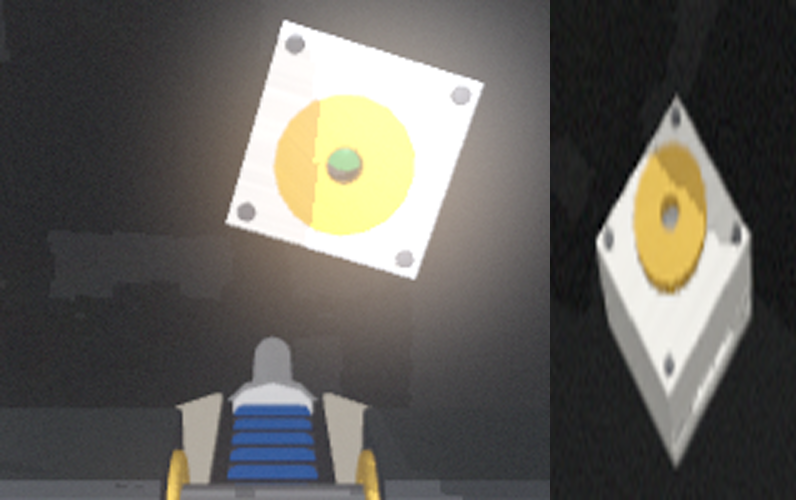

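The tip is in the same place in the hand, at about (259,212), so it hasn't slipped. The bore still shows green, which this near-vertical view can't settle. I'll check it at a slant on the way back.

Emit:
step_arm(
  increments=[0,-1.5,0.2,0,0,-3,0,0,0,-3,0,0,0,-3,0,0,0,-1.5,0,0,0,0,0,0,0,0,0,0],
)

```text
clock: 13.42
ee_pos: [0.5541, -0.0096, 0.1982]
eef_rot: [[-0.994, -0.11, -0.0], [-0.11, 0.994, 0.001], [0.0, 0.001, -1.0]]
force: [0.2, 0.3, -0.6]
grip_width: 0.171
finger_force: 35.0
```

```bash
python3 - <<'E'
from h import *
import pickle
a=snap('wrist');t=get_state()['ee_pos']
p=proj(a,[.505,.1315,.064]);print(t,p,a['cam_to_world'][:3,3])
u,v=p.astype(int);c=a['frame'][v-12:v+13,max(u-14,0):u+15]
cv2.imwrite('pics/8.png',cv2.resize(a['frame'][v-45:v+45,max(u-60,0):u+60,::-1],None,fx=5,fy=5,interpolation=2))
w2=pickle.load(open('w2.pkl','rb'));w4=pickle.load(open('w4.pkl','rb'))[0]
q=proj(w4,[.505,.1315,.064]).astype(int);print('before',w2['frame'][146,272],'after',q,w4['frame'][134:138,286:290].reshape(-1,3)[::5])
E
```

```text
[ 0.55416493 -0.00885128  0.19819502] [423.11271727 149.04204546] [ 0.48201723 -0.01583416  0.35608101]
before [164 211 160] after [286 135] [[186 223 172]
 [187 223 173]
 [185 223 172]
 [187 223 173]]
```

View pics/8.png

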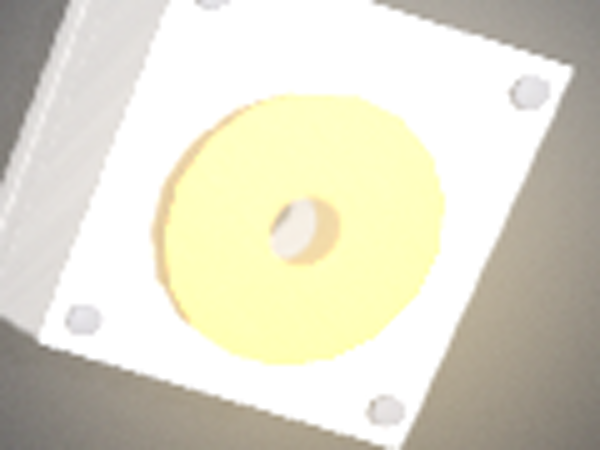

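The slanted view shows the pale seat wall through the bore instead of the green lens, so the cell has dropped. Now back to the holder.

Emit:
step_arm(
  increments=[0,-2,0,0,0,-3.2,0,0,0,-3.2,0,0,0,-3.2,0,0,0,-3.2,0,0,0,-3.2,0,0,0,-3.2,0,0,0,-3.2,0,0],
)

```text
clock: 14.13
ee_pos: [0.5549, -0.2532, 0.1982]
eef_rot: [[-0.994, -0.114, 0.0], [-0.114, 0.994, 0.001], [-0.0, 0.001, -1.0]]
force: [0.2, -0.4, -0.3]
grip_width: 0.172
finger_force: 35.0
```

Emit:
step_arm(
  increments=[0,-2,0,0,0,-1,0,0,0,-0.5,-2,0,0,0,-2,0,0,0,-1,0,0,0,0,0,0,0,0,0,0,0,0,0],
)

```text
clock: 14.8
ee_pos: [0.5553, -0.2879, 0.1495]
eef_rot: [[-0.994, -0.113, 0.002], [-0.113, 0.994, -0.001], [-0.001, -0.001, -1.0]]
force: [-0.2, -0.1, -1.1]
grip_width: 0.171
finger_force: 35.0
```

Emit:
step_arm(
  increments=[-0.2,-0.2,-0.8,0,0,0,-0.8,0,0,0,-0.7,0,0,0,0,0,0,0,0,0],
)

```text
clock: 15.22
ee_pos: [0.5521, -0.2903, 0.1245]
eef_rot: [[-0.994, -0.111, -0.001], [-0.111, 0.994, 0.001], [0.001, 0.001, -1.0]]
force: [-0.5, -0.8, -0.5]
grip_width: 0.173
finger_force: 35.0
```

Emit:
step_arm(
  increments=[0,0,-0.2,0,0,0,-0.2,0,0,0,0,0],
)

```text
clock: 15.47
ee_pos: [0.5524, -0.2904, 0.121]
eef_rot: [[-0.994, -0.111, -0.0], [-0.111, 0.994, 0.0], [0.0, 0.0, -1.0]]
force: [-0.5, -1.0, -1.5]
grip_width: 0.171
finger_force: 35.0
```

Emit:
step_arm(
  increments=[0,0,-0.2,0,0,0,-0.2,0,0,0,0,0],
)

```text
clock: 15.72
ee_pos: [0.5523, -0.2903, 0.1168]
eef_rot: [[-0.994, -0.111, -0.001], [-0.111, 0.994, 0.0], [0.0, 0.0, -1.0]]
force: [-0.1, -0.3, -0.6]
grip_width: 0.168
finger_force: 35.0
```

Tip is at 53 mm, inside the hole, with no force. I'll lower it the rest of the way (home is TCP z ≈ 0.0697).

Emit:
step_arm(
  increments=[0,0,-0.5,0,0,0,-0.6,0,0,0,-0.6,0,0,0,0,0],
)

```text
clock: 16.05
ee_pos: [0.5519, -0.2901, 0.0984]
eef_rot: [[-0.994, -0.111, -0.002], [-0.111, 0.994, 0.001], [0.002, 0.001, -1.0]]
force: [-0.9, 0.4, -0.9]
grip_width: 0.175
finger_force: 35.0
```

Emit:
step_arm(
  increments=[0,0,-0.6,0,0,0,-0.6,0,0,0,-0.6,0,0,0,-0.4,0,0,0,0,0],
)

```text
clock: 16.47
ee_pos: [0.552, -0.2901, 0.0769]
eef_rot: [[-0.994, -0.111, -0.002], [-0.111, 0.994, 0.001], [0.001, 0.001, -1.0]]
force: [-0.2, -0.0, -1.5]
grip_width: 0.17
finger_force: 35.0
```

Emit:
step_arm(
  increments=[0,0,-0.3,0,0,0,-0.2,0,0,0,-0.1,0,0,0,0,0],
)

```text
clock: 16.8
ee_pos: [0.5523, -0.2904, 0.0721]
eef_rot: [[-0.994, -0.111, -0.0], [-0.111, 0.994, 0.0], [0.0, 0.0, -1.0]]
force: [1.3, 0.0, -0.4]
grip_width: 0.174
finger_force: 35.0
```

Emit:
step_arm(
  increments=[0,0,-0.1,0,0,0,0,0],
)

```text
clock: 16.97
ee_pos: [0.5525, -0.2905, 0.0712]
eef_rot: [[-0.994, -0.111, 0.0], [-0.111, 0.994, 0.0], [-0.0, 0.0, -1.0]]
force: [0.4, -0.1, -1.6]
grip_width: 0.168
finger_force: 35.0
```

Emit:
step_arm(
  increments=[0,0,-0.1,0,0,0,0,0],
)

```text
clock: 17.13
ee_pos: [0.5524, -0.2905, 0.0702]
eef_rot: [[-0.994, -0.111, -0.0], [-0.111, 0.994, 0.0], [0.0, 0.0, -1.0]]
force: [0.3, -0.1, -1.3]
grip_width: 0.174
finger_force: 35.0
```

Emit:
step_arm(
  increments=[0,0,-0.05,0,0,0,0,0],
)

```text
clock: 17.3
ee_pos: [0.5525, -0.2905, 0.0697]
eef_rot: [[-0.994, -0.111, 0.0], [-0.111, 0.994, 0.0], [-0.0, 0.0, -1.0]]
force: [-0.3, 0.2, -1.4]
grip_width: 0.174
finger_force: 35.0
```

Emit:
step_arm(
  increments=[0,0,-0.05,0,0,0,0,0],
)

```text
clock: 17.47
ee_pos: [0.5525, -0.2905, 0.0697]
eef_rot: [[-0.994, -0.112, 0.0], [-0.112, 0.994, -0.0], [-0.0, -0.0, -1.0]]
force: [-1.7, 0.9, 4.0]
grip_width: 0.174
finger_force: 35.0
```

Emit:
step_arm(
  increments=[0,0,-0.05,0,0,0,0,0],
)

```text
clock: 17.63
ee_pos: [0.5525, -0.2905, 0.0697]
eef_rot: [[-0.994, -0.112, 0.001], [-0.112, 0.994, -0.0], [-0.0, -0.0, -1.0]]
force: [-1.8, 1.8, 7.5]
grip_width: 0.171
finger_force: 35.0
```

The collar is seated at exactly the starting height. I'll back off the preload, release and retreat.

Emit:
step_arm(
  increments=[0,0,0.08,0,0,0,0,0],
  squeeze=5,
)

```text
clock: 17.8
ee_pos: [0.5526, -0.2906, 0.0697]
eef_rot: [[-0.994, -0.111, 0.0], [-0.111, 0.994, -0.0], [-0.0, -0.0, -1.0]]
force: [-1.3, 0.6, 3.6]
grip_width: 0.174
finger_force: 5.0
```

Emit:
step_arm(
  increments=[0,0,0,0,0,0,0,0,0,0,0,0,0,0,0,0,0,0,0,0,0,0,0,0],
  fingers=60,
)

```text
clock: 18.3
ee_pos: [0.5524, -0.2905, 0.0694]
eef_rot: [[-0.994, -0.111, -0.0], [-0.111, 0.994, 0.0], [0.0, 0.0, -1.0]]
force: [0.6, 1.0, -0.4]
grip_width: 0.559
finger_force: 0.0
```

Emit:
step_arm(
  increments=[0,0,0.5,0,0,0,1.5,0,0,0,2,0,0,0,3,0,0,0,3,0,0,0,3,0,0,2.5,2,0,0,2.5,0,0],
)

```text
clock: 18.97
ee_pos: [0.5541, -0.242, 0.2251]
eef_rot: [[-0.994, -0.109, 0.008], [-0.109, 0.994, -0.005], [-0.008, -0.006, -1.0]]
force: [0.7, 0.9, 0.3]
grip_width: 0.6
finger_force: 0.0
```

Emit:
step_arm(
  increments=[0,1,0,0,0,0,0,0,0,0,0,0],
)

```text
clock: 19.22
ee_pos: [0.5522, -0.2304, 0.2191]
eef_rot: [[-0.994, -0.113, -0.001], [-0.113, 0.994, -0.0], [0.001, 0.0, -1.0]]
force: [0.2, -0.5, -0.1]
grip_width: 0.599
finger_force: 0.0
```

```bash
python3 - <<'E'
from h import *
a=snap('wrist');st=get_state();print(st['ee_pos'],st['force'],st['clock'])
b=snap('top')
A=cv2.resize(a['frame'],(400,300));B=cv2.resize(b['frame'],(400,300));cv2.imwrite('pics/9.png',np.hstack([A,B])[:,:,::-1])
hsv=cv2.cvtColor(a['frame'],cv2.COLOR_RGB2HSV).astype(int);H,S,V=hsv[...,0],hsv[...,1],hsv[...,2]
m=(H>105)&(H<130)&(S>100)&(V>220);m[:130]=0;m[235:]=0;m[:,:140]=0;m[:,260:]=0
P=np.argwhere(m)[:,::-1];W=np.array([onz(a,*p,.109)[:2] for p in P]);print(W.mean(0),cv2.minAreaRect((W*1000).astype(np.float32)))
E
```

```text
[ 0.55224269 -0.23101594  0.21886717] [0.1560047  0.29494493 0.03234117] 19.2667
[ 0.55822245 -0.29276172] ((558.2608032226562, -292.7073059082031), (5.212907791137695, 2.1784725189208984), 55.40453338623047)
```

View pics/9.png

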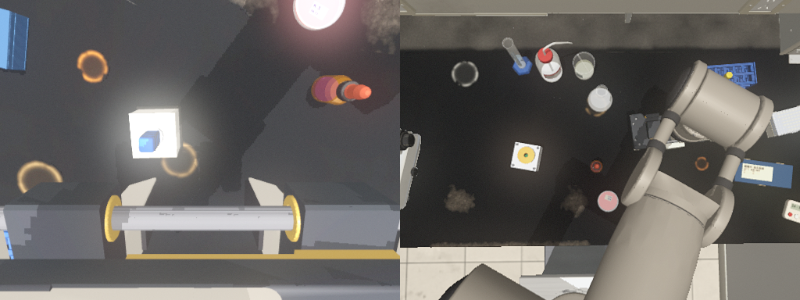

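The rod stands upright in its holder at (150,140), and the bottle, dish and flask haven't moved. Handing in.

```bash
python3 -c "
from plant import *
print(close_job())"
```

```text
the job is handed in; nothing more can be done
None
```

The job is handed in: the lens cell gave way at about 4 N and dropped out of its seat, and the rod is fully back in its holder with nothing else disturbed. I inferred the drop from the load vanishing and a slanted view through the empty seat, and did not see the cell on the pad.

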